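# Stand the finished picture on its prop leg

### The arm

A 6-joint arm with a two-finger parallel gripper is mounted at the origin on the work surface. World frame = base frame: x ahead of the robot, y to its left, z up, the work surface at z = 0. Lengths are in m, angles in rad, forces in N, time in s.
With the tool pointing down it reaches from about 0.25 to 0.775 m from the base axis. Payload 4 kg.
Tool frame: the origin (TCP) lies at the centre of the arm's flange, where the gripper is bolted on; the fingertips stand 199 mm ahead of it and the grasp point (between the pads) lies 180 mm ahead of it (robot.tcp_to_tips is the z of the fingertips in the tool frame, in m); z points along the fingers, y is the line along which they close (so a half turn about z gives the same grasp; the last joint's range is limited). The gripper opens to 94 mm and grips with 3 to 60 N. Pads are 16 mm wide; open, the fingers measure 119 mm over their backs; the gripper's body (75 mm by 177 mm) begins 78 mm behind the grasp point.
Start: joints at [-1.409, 0.087, 1.371, -0, 1.684, -0.103], TCP at [0.144, -0.531, 0.405] pointing down, gripper open.
Joint ranges: [-3.1, 3.1], [-0.76, 2.03], [0.27, 2.55], [-1.08, 4.22], [0.17, 2.65], [-2.57, 2.57]. Speed limits (rad/s): [2.79, 2.79, 3.14, 3.14, 3.14, 3.14].

### API

Orientations are given as [roll, pitch, yaw] about the fixed x, y, z axes, in that order (R = Rz(yaw) Ry(pitch) Rx(roll)).
In Python, from bench import robot gives the robot as it stands.
- The arm moves only by the tool play_rows, never from a script. Its arguments are lists of equal length, an entry for each row: "translation": the shift along the tool's x, y, z scaled (see below), a list of three; "twist": the turn, a rotation vector about the tool's x, y, z scaled (see below), a list of three; "gripper": the opening, from -1 (shut) to 1 (fully open). A call has 1 to 8 rows; each row shifts and turns the commanded pose from where the row before left it, along the tool's axes as they then stand; what a row does not reach is not made up. The controller multiplies each number of a shift by 0.04 m and each number of a turn by 0.1 rad. A row lasts 1/10 s, in which the tool goes at most 50 mm and 8.59 degrees, less where a joint would pass 70% of its speed; a pose out of reach is approached as far as the arm can. A call with a number of a shift or a turn outside -1 to 1 is refused whole. A call with a gripper value outside its range is refused whole. The fingers move at their own pace and stop on an object; the grip force is fixed at half the most. Time passes only in rows, so rows that do not move let the fingers close. It gives the time, the measured TCP pose, the force, the opening and the grip force at its end, in the units of the state.
- robot.get_obs(): the state, without advancing time (a new reading comes with each control period).
- robot.snapshot(name): name is "side" or "top"; returns the picture (420x560x3 uint8, red, green, blue); there is no depth.
- robot.camera_model(name): a dict with "camera_matrix" (3x3 intrinsics, pixels), "k1" (the pictures are not rectified: a ray, as slopes to the right and down, at radius r is drawn at 1 + k1 r^2 times it, then the intrinsics apply), "rvec" (rotation vector, rad) and "tvec" (3), from world to camera coordinates, as OpenCV has them. Camera axes: x right, y down, z forward; pixel columns grow to the right and rows downward; lengths in m; the calibration is good to about 2 mm. A picture is of the moment at which its call begins. camera_model takes no time and is no camera call.
- robot.close_job(): hands the job in; it is judged then, once.
Trained networks look in the newest picture that a camera, given by its name, has taken for a name from the list of things; names that differ only in an ending like _2 or _b are one class to them, and where a whole thing is asked for, a point or a joint stands for the part that bears it (a point fixed in the world has none). Each returns a list of dicts, best first, with "score" (0 to 1); they miss things now and then, are a little off and sometimes report something else, mostly with a low value. They report only what shows in the picture. A call takes as long as a camera call.
- robot.recognise(name, camera): "centre" ([x, y, z] in m, in world coordinates, good to about 4 mm: the middle of the surface that is visible of it).
- robot.spot_point(name, camera): "centre" ([x, y, z] in m, in world coordinates, good to about 4 mm: a listed point, or the origin of a listed thing).
The state is a dict: "time": time; "joint_positions": joint angles; "qvel": joint speeds; "joint_torque": joint torques, N m; "tool_pos": TCP position; "ee_rot": TCP orientation; "wrist_force": force on the tool from outside, world axes, zero at the start; "wrist_torque": the same for the moment, N m; "width": finger opening in m; "finger_force": force on a finger pad.
Only numpy, scipy, OpenCV 4.12 (cv2) and the standard library are available. Lean on these libraries where they do the work, as an engineer would, in place of code of your own. Each camera call takes 0.05 s, during which the arm holds its last target. There are 200 camera calls.

### The job

The finished picture board is leaning in the drying rack with its prop leg folded flat. Pull the spring-loaded leg out by its tab until it passes over centre and locks fully open, then lift the board out by its bare top edge and set it down gently on the rubber mat of the lap tray, so that it stands by itself on its bottom edge and leg, wholly on the mat, with the picture squarely facing the tray's wooden rail. Leave the other things on the table where they are.

Things in the scene. Friction and masses are not known exactly. Their poses are not given: they have to be found in the camera images.
- easel: The board with all its parts, about 0.3 kg (hidden, varies); origin at the middle of the underside of its bottom edge; axes as easel_mid. At the start it stands in the rack leaning about 0.4 to 0.5 rad from upright, top towards the rack's own -x, back face up. On its open leg it leans back about 0.4 rad, the foot bar's centre about 100 mm behind the bottom edge.
- easel_mid (a point): Centre of the plywood picture board: 150 mm wide (own y), 200 mm high (own z, up), 12 mm thick (own x). Its -x face carries the picture, up to 10 mm proud from 45 to 148 mm above the bottom edge, bare wood above that. Its +x face is the back: the leg's hinge line (along y) is 14 mm behind the centre plane, 130 mm above the bottom edge; fittings there end 162 mm above that edge.
- easel_bottom (a point): middle of the underside of the board's bottom edge, same axes as easel_mid
- leg (a joint): Angle of the prop leg from the board (rad): 0 folded flat on the back, 0.75 at its stop, fully open. A spring snaps it shut below about 0.42 (dead centre) and open above it; at the tab it resists with about 4 N at most. As it opens, the foot swings away from the back, towards the board's own +x.
- leg_tab (a point): Grip point of the leg's pull tab, a wooden bar 14 mm wide (own y), 12 mm high (own z) and 36 mm long, sticking out of the leg at right angles (own +x); its free end is 14 mm further out than this point. The point is 85 mm below the hinge line along the leg and 26 mm out from it. Its axes turn with the leg and match the board's when folded. Open space on both sides.
- leg_foot (a point): middle of the leg's foot, a round cross bar 60 mm long (own y), 12 mm thick, 118 mm below the hinge line along the leg
- rack_seat (a point): Fixed wooden drying rack: point midway between its cheeks at the bottom of their slots, 20 mm above the table. Slots 15 mm wide, 46 mm deep, leaning 0.436 rad from upright, top towards the rack's own -x. Each cheek spans 53 to 89 mm from the middle along own y; between them is open space. Base 150 x 200 mm, 8 mm thick.
- mat_mid (a point): Centre of the top of the black rubber mat, 10 mm above the table, fixed on the lap tray. Mat 190 mm (own x) by 210 mm (own y); tray 240 x 260 mm, its centre 12 mm towards own -x. Its wooden rail, 14 mm wide, top 25 mm above the table, lies along own y, 122 mm towards own -x. The picture must face own -x, so the leg stands on the +x side.
- paint_pot_a: bystander: small lidded paint pot, 42 mm across, 55 mm high, origin under its middle
- paint_pot_b: bystander: small lidded paint pot, 42 mm across, 55 mm high, origin under its middle
- glue: bystander: white glue bottle, 50 mm across, 130 mm high, origin under its middle
- brush_cup: bystander: white cup with brushes, 76 mm across, 185 mm high, origin under its middle
- block: bystander: cork sanding block 45 x 22 x 22 mm lying beside the rack, origin under its middle
- brush: bystander: paint brush 170 mm long lying on the table

How it is judged:
By the outcome, as a careful person would: the job done as asked, in the order asked, and still so for the second after the job is handed in, with the robot touching nothing.
It also fails if it takes over 54 s, if anything falls off the work surface, if the arm or the gripper's body presses on something with over 40 N, if the wrist force passes 120 N, or if a joint passes its speed limit or range.

## Working session

There is one attempt and no reset: what is moved stays moved. The work goes in short steps, Python scripts to look and compute and a tool call to move; the robot and the scene stay as the last step left them, time stands still between calls to the robot, and variables do not carry over. Pictures are saved under pics/ and viewed, at most 10 in all, crops included, and the job is handed in when it is done.

Besides the shell and the picture viewer there is one more tool, called after ">>>" as name(argument=value, ...), one argument or row to a line, values as JSON. play_rows: Moves the arm, as the interface text tells. Its arguments: {"type":"object","properties":{"translation":{"type":"array","items":{"type":"array","items":{"type":"number","minimum":-1,"maximum":1}}},"twist":{"type":"array","items":{"type":"array","items":{"type":"number","minimum":-1,"maximum":1}}},"gripper":{"type":"array","items":{"type":"number"}}},"required":["translation","twist","gripper"]}

```bash
mkdir -p pics; ls
python3 - <<'E'
from bench import robot
import cv2,numpy as np
for c in ("side","top"):
    im=robot.snapshot(c); cv2.imwrite(f"pics/{c}0.png",im[:,:,::-1])
    m=robot.camera_model(c); R=cv2.Rodrigues(np.array(m["rvec"],float))[0]; print(c,-R.T@np.array(m["tvec"]).ravel(),R[2])
    for n in ("easel_mid","easel_bottom","leg_tab","leg_foot","rack_seat","mat_mid"):
        for d in robot.spot_point(n,c)[:2]: print(n,np.round(d["centre"],3),round(d["score"],2))
o=robot.get_obs(); print(o)
E
```

```text
pics
side [0.21631767 0.72600261 0.87119824] [ 0.35109845 -0.61154768 -0.70904112]
easel_mid [0.436 0.236 0.108] 0.55
easel_mid [ 0.475 -0.228  0.006] 0.46
easel_bottom [0.484 0.231 0.018] 0.94
easel_bottom [ 0.476 -0.23   0.007] 0.6
leg_tab [0.497 0.229 0.081] 0.73
leg_foot [0.488 0.226 0.035] 0.6
rack_seat [0.48  0.233 0.022] 0.88
mat_mid [0.482 0.229 0.02 ] 0.68
mat_mid [ 0.475 -0.229  0.008] 0.67
top [0.46967301 0.04766611 1.31058044] [ 1.16600822e-01 -2.99120130e-04 -9.93178815e-01]
easel_mid [0.434 0.236 0.109] 0.8
easel_bottom [0.482 0.233 0.023] 0.78
leg_foot [0.488 0.231 0.038] 0.78
mat_mid [ 0.479 -0.227  0.012] 0.67
{'time': 0.7, 'joint_positions': array([-1.40908028e+00,  8.71491923e-02,  1.37067153e+00, -1.19111938e-05,
        1.68359079e+00, -1.03093826e-01]), 'qvel': array([-0.00054283,  0.00044983,  0.0024903 , -0.00048287, -0.00160136,
        0.00105423]), 'joint_torque': array([-2.03039872e-04, -3.39909589e+01, -3.02515948e+01,  7.18029030e-02,
        2.34706281e-02,  1.05009113e-05]), 'tool_pos': array([ 0.1439453 , -0.53082318,  0.40474814]), 'ee_rot': array([3.14141369e+00, 3.04140628e-05, 2.64808529e-01]), 'wrist_force': array([-0.26044088, -0.59523206,  1.1337215 ]), 'wrist_torque': array([-0.00494839,  0.00363707,  0.00624653]), 'finger_force': 0.0, 'width': 0.09362442714459157}
```

View pics/side0.png

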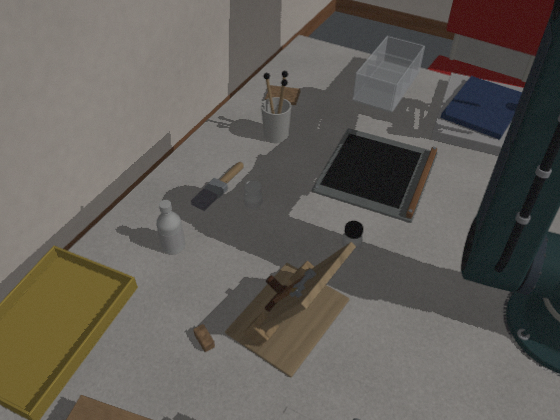

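View pics/top0.png

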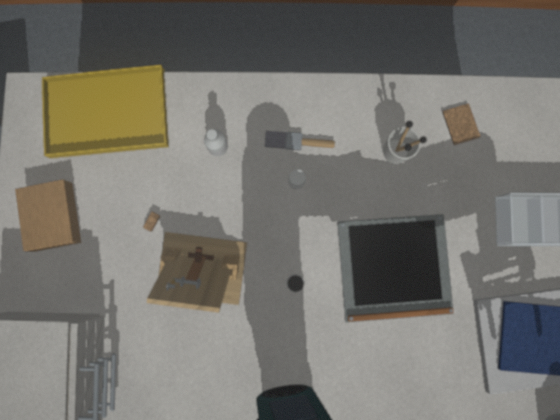

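The side view shows the rack at about (290,320) with the board leaning towards the robot, and the tray at (375,170) with its rail on the right. In the top view, the board is at (195,275) and slightly turned. The mat spans (350–440, 222–305), with the rail below it, on the robot side.

```bash
cat > h.py <<'E'
import cv2,numpy as np
from bench import robot
def cam(c):
    m=robot.camera_model(c); R=cv2.Rodrigues(np.array(m["rvec"],float))[0]
    return np.array(m["camera_matrix"],float),m["k1"],R,np.array(m["tvec"],float).ravel()
def unproj(c,uv,z):
    K,k1,R,t=cam(c); uv=np.atleast_2d(np.array(uv,float)); n=len(uv)
    p=cv2.undistortPoints(uv.reshape(-1,1,2),K,np.array([k1,0,0,0,0.]),None,None).reshape(-1,2)
    d=np.c_[p,np.ones(n)]@R; o=-R.T@t
    return o+d*((z-o[2])/d[:,2])[:,None]
def proj(c,X):
    K,k1,R,t=cam(c)
    return cv2.projectPoints(np.atleast_2d(np.array(X,float)),cv2.Rodrigues(R)[0],t,K,np.array([k1,0,0,0,0.]))[0].reshape(-1,2)
E
python3 - <<'E'
from h import *
im=cv2.imread("pics/top0.png"); s=cv2.imread("pics/side0.png")
g=im.max(axis=2); m=np.zeros_like(g); m[215:312,340:448]=(g[215:312,340:448]<38)
n,l,st,ce=cv2.connectedComponentsWithStats(m); k=1+np.argmax(st[1:,4]); 
c=max(cv2.findContours((l==k).astype(np.uint8),0,1)[0],key=cv2.contourArea).reshape(-1,2)
X=unproj("top",c,0.010)[:,:2]; r=cv2.minAreaRect((X*1000).astype(np.float32)); print(r)
a=cv2.resize(im[225:320,140:255],None,fx=4.5,fy=4.5,interpolation=3)
for i in range(140,255,10): cv2.putText(a,str(i),(int((i-140)*4.5),8),0,.3,(0,255,255),1); 
for i in range(230,320,10): cv2.putText(a,str(i),(0,int((i-225)*4.5)),0,.3,(0,255,255),1)
cv2.imwrite("pics/rackcrop.png",a)
b=cv2.resize(s[230:375,220:365],None,fx=4,fy=4,interpolation=3)
for i in range(220,365,10): cv2.putText(b,str(i),((i-220)*4,8),0,.3,(0,255,255),1)
for i in range(240,375,10): cv2.putText(b,str(i),(0,(i-230)*4),0,.3,(0,255,255),1)
cv2.imwrite("pics/rackside.png",b)
for n in ("paint_pot_a","glue","brush_cup","block","brush"):
    for c in("top",): print(n,[(np.round(d["centre"],3),round(d["score"],2)) for d in robot.spot_point(n,c)[:2]])
E
```

```text
((460.99420166015625, -266.8260498046875), (139.07032775878906, 130.696533203125), 4.765071868896484)
paint_pot_a [(array([ 0.429,  0.01 , -0.002]), 0.79), (array([0.676, 0.006, 0.003]), 0.55)]
glue [(array([ 0.76,  0.2 , -0.  ]), 0.68)]
brush_cup [(array([ 0.747, -0.24 , -0.   ]), 0.56)]
block [(array([ 0.753, -0.243,  0.002]), 0.67)]
brush [(array([0.768, 0.002, 0.003]), 0.86)]
```

View pics/rackcrop.png

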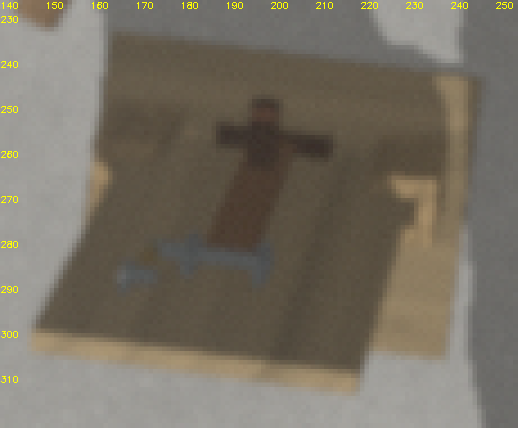

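View pics/rackside.png

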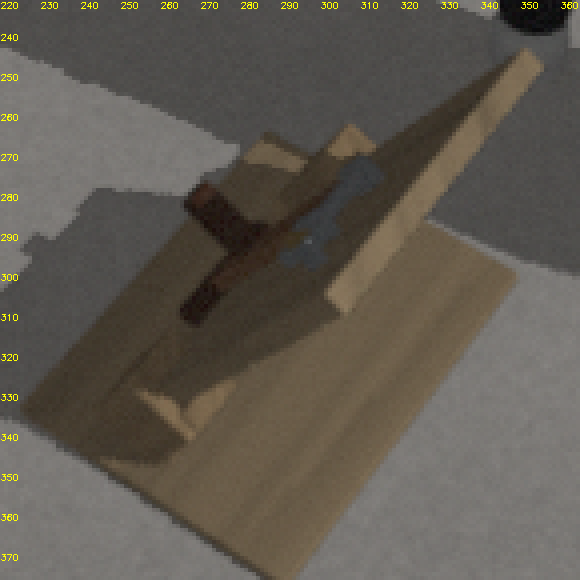

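Run:
```python
from h import *
im=cv2.imread("pics/top0.png"); g=im.max(axis=2)
for th in (45,52,60,68):
    m=np.zeros_like(g); m[218:309,343:447]=(cv2.medianBlur(g,3)[218:309,343:447]<th)
    n,l,st,ce=cv2.connectedComponentsWithStats(m); k=1+np.argmax(st[1:,4]);mm=(l==k).astype(np.uint8)
    c=max(cv2.findContours(mm,0,1)[0],key=cv2.contourArea).reshape(-1,2)
    X=unproj("top",c,0.010)[:,:2]; r=cv2.minAreaRect((X*1000).astype(np.float32)); print(th,r,cv2.boundingRect(c))
print(g[260,335:455:4],g[212:325:4,395])
pr=lambda s,c,u,z:print(s,np.round(unproj(c,u,z),4).tolist())
pr("base","top",[(162,233),(244,242),(237,304)],.008)
b=[(147,298),(219,307)]; f=[(147,303),(218,312)]
pr("back top","top",b,.203); pr("front top","top",f,.198)
pr("back side","side",[(301,303),(349,243)],.203);pr("front side","side",[(305,308),(355,247)],.198)
pr("rail ends near edge","top",[(349,319),(452,312)],.02)
```

```text
45 ((480.1114501953125, -230.70504760742188), (184.69985961914062, 202.55294799804688), 4.38234281539917) (355, 221, 86, 83)
52 ((480.20050048828125, -230.28799438476562), (186.58572387695312, 205.16680908203125), 4.323002338409424) (350, 221, 91, 84)
60 ((480.4386901855469, -229.9493408203125), (188.32510375976562, 206.54978942871094), 4.409886837005615) (350, 220, 92, 85)
68 ((480.822998046875, -230.49835205078125), (190.4759521484375, 210.5525665283203), 4.500725746154785) (349, 219, 93, 87)
[165 146 110 112  70  45  45  43  45  43  38  40  40  37  38  38  37  37
  39  38  37  35  36  38  37  41  93 107 111 165] [106  99 107  42  40  40  39  41  40  39  35  36  38  36  37  35  37  40
  37  36  42  37  38  97  77  87 128 161 161]
base [[0.5435, 0.3273, 0.008], [0.5243, 0.1302, 0.008], [0.3778, 0.1444, 0.008]]
back top [[0.4009, 0.3119, 0.203], [0.3852, 0.166, 0.203]]
front top [[0.3906, 0.3128, 0.198], [0.3748, 0.1683, 0.198]]
back side [[0.3989, 0.3178, 0.203], [0.3836, 0.1759, 0.203]]
front side [[0.391, 0.3196, 0.198], [0.3728, 0.1748, 0.198]]
rail ends near edge [[0.3463, -0.1185, 0.02], [0.363, -0.3623, 0.02]]
```

```bash
cat >> h.py <<'E'
from scipy.spatial.transform import Rotation as Rot
def Rz(a): return Rot.from_euler('z',a).as_matrix()
def board(b,yaw,L):  # easel axes
    x=np.array([np.cos(L),0,np.sin(L)]);z=np.array([-np.sin(L),0,np.cos(L)]);Y=Rz(yaw)
    return np.c_[Y@x,Y@[0,1,0],Y@z]
def tri(a,b):
    (K,k,R,t),(K2,k2,R2,t2)=cam("top"),cam("side"); 
    u=lambda p,K,k:cv2.undistortPoints(np.array(p,float).reshape(-1,1,2),K,np.array([k,0,0,0,0.])).reshape(-1,2).T
    X=cv2.triangulatePoints(np.c_[R,t],np.c_[R2,t2],u(a,K,k),u(b,K2,k2)); return (X[:3]/X[3]).T
def rows(way,n=None,start=None):
    """way: list of (pos,R,nrows|None); prints tool-frame rows from the measured pose"""
    o=robot.get_obs(); p,R=(o["tool_pos"],Rot.from_euler('xyz',o["ee_rot"]).as_matrix()) if start is None else start
    T=[];W=[]
    for q,Q,k in way:
        d=Rot.from_matrix(R.T@Q).as_rotvec()
        m=max(1,int(np.ceil(max(np.linalg.norm(q-p)/.04,np.abs(d).max()/.1)))) if k is None else k
        p0,R0=p.copy(),R.copy()
        for i in range(1,m+1):
            q1=p0+(q-p0)*i/m; Q1=R0@Rot.from_rotvec(d*i/m).as_matrix()
            a=np.round(R.T@(q1-p)/.04,2); w=np.round(Rot.from_matrix(R.T@Q1).as_rotvec()/.1,2)
            T.append(a.tolist());W.append(w.tolist()); p=p+R@(a*.04); R=R@Rot.from_rotvec(w*.1).as_matrix()
    for i in range(0,len(T),8): print("T",T[i:i+8],"\nW",W[i:i+8])
    return p,R
E
python3 - <<'E'
from h import *
P=tri([(147,298),(219,307),(147,303),(218,312)],[(301,303),(349,243),(305,308),(355,247)]);print(P.round(4))
print(tri([(162,233)],[(222+0.5,333)]).round(4))
# fit board pose to all evidence by reprojection
from scipy.optimize import least_squares
obsT=np.array([(147,298),(219,307),(147,303),(218,312)],float);obsS=np.array([(301,303),(349,243),(305,308),(355,247)],float)
loc=np.array([[.006,.075,.2],[.006,-.075,.2],[-.006,.075,.2],[-.006,-.075,.2]])
def X(q,l): return q[:3]+l@board(0,q[3],q[4]).T
b0=np.array([.483,.232,.021])
def f(q): 
    x=X(q,loc);return np.r_[(proj("top",x)-obsT).ravel()/1.5,(proj("side",x)-obsS).ravel()/1.5,(q[:3]-b0)/.003,(X(q,np.array([[.04,0,.045]]))-[.497,.229,.081]).ravel()/.005,(q[4]-.45)/.1]
s=least_squares(f,[*b0,-.105,.44]); print(s.x.round(4),s.fun.round(1)); print("tab",X(s.x,np.array([[.04,0,.045]])))
E
```

```text
[[0.4006 0.3136 0.1962]
 [0.3853 0.1674 0.193 ]
 [0.3914 0.315  0.1912]
 [0.3743 0.1691 0.1911]]
[[0.5451 0.3278 0.01  ]]
[ 0.4842  0.231   0.0193 -0.1098  0.5059] [-0.7 -0.3  0.  -0.  -0.8 -0.3  0.4 -0.1 -0.6  0.3  0.8 -1.2  0.5  0.7
  0.3 -0.5  0.4 -0.3 -0.6  0.1  0.1 -0.6  0.6]
tab [[0.49725997 0.22960362 0.07805238]]
```

```bash
cat >> h.py <<'E'
B0=np.array([.4842,.231,.0193]);YAW=-.110;L0=.50
def tabgrasp(th,a,out=.029,L=L0,b=B0,yaw=YAW):
    Y=Rz(yaw); s=L+th
    h=np.array([-.13*np.sin(L)+.014*np.cos(L),0,.13*np.cos(L)+.014*np.sin(L)])
    g=h+.085*np.array([np.sin(s),0,-np.cos(s)])+out*np.array([np.cos(s),0,np.sin(s)])
    z=Y@[-np.sin(a),0,-np.cos(a)]; y=-Y[:,1]; R=np.c_[np.cross(y,z),y,z]
    return b+Y@g, R
E
python3 - <<'E'
from h import *
g,R=tabgrasp(0,.3); z=R[:,2]; print(g)
pre=g-z*.29; rows([(np.array([.25,-.35,.41]),Rot.from_euler('xyz',[np.pi,0,.1]).as_matrix(),None),(pre,R,None)])
E
```

```text
[0.50026422 0.22922577 0.07940651]
T [[0.62, -0.61, -0.02], [0.61, -0.63, -0.02], [0.59, -0.64, -0.03], [0.57, -0.67, -0.02], [0.55, -0.67, -0.02], [0.54, -0.69, -0.02], [0.57, -0.78, 0.08], [0.57, -0.8, 0.07]] 
W [[0.0, 0.0, 0.27], [0.0, 0.0, 0.28], [0.0, 0.0, 0.27], [0.0, 0.0, 0.28], [0.0, 0.0, 0.27], [0.0, -0.0, 0.28], [0.02, -0.18, 0.12], [0.02, -0.17, 0.12]]
T [[0.56, -0.79, 0.06], [0.55, -0.81, 0.05], [0.54, -0.81, 0.05], [0.53, -0.82, 0.04], [0.52, -0.82, 0.03], [0.51, -0.83, 0.02], [0.5, -0.84, 0.01], [0.49, -0.84, 0.01]] 
W [[0.02, -0.18, 0.13], [0.01, -0.17, 0.12], [0.02, -0.18, 0.12], [0.02, -0.17, 0.12], [0.02, -0.18, 0.13], [0.02, -0.18, 0.12], [0.02, -0.17, 0.12], [0.02, -0.18, 0.12]]
T [[0.48, -0.85, 0.0], [0.47, -0.86, -0.01], [0.46, -0.86, -0.01], [0.45, -0.86, -0.02], [0.44, -0.88, -0.02], [0.42, -0.87, -0.03], [0.42, -0.89, -0.04]] 
W [[0.01, -0.17, 0.13], [0.02, -0.18, 0.12], [0.02, -0.18, 0.12], [0.02, -0.17, 0.12], [0.02, -0.18, 0.13], [0.02, -0.17, 0.12], [0.02, -0.18, 0.12]]
```

>>> play_rows(
  translation=[
    [0.62, -0.61, -0.02],
    [0.61, -0.63, -0.02],
    [0.59, -0.64, -0.03],
    [0.57, -0.67, -0.02],
    [0.55, -0.67, -0.02],
    [0.54, -0.69, -0.02],
    [0.57, -0.78, 0.08],
    [0.57, -0.8, 0.07],
  ],
  twist=[
    [0, 0, 0.27],
    [0, 0, 0.28],
    [0, 0, 0.27],
    [0, 0, 0.28],
    [0, 0, 0.27],
    [0, 0, 0.28],
    [0.02, -0.18, 0.12],
    [0.02, -0.17, 0.12],
  ],
  gripper=[-0.06, -0.06, -0.06, -0.06, -0.06, -0.06, -0.06, -0.06],
)

```text
time: 1.75
tool_pos: [0.2898, -0.2816, 0.4038]
ee_rot: [-3.139, 0.035, 0.074]
wrist_force: [0.5, -0.2, -0.3]
width: 0.0442
finger_force: 0.0
```

>>> play_rows(
  translation=[
    [0.56, -0.79, 0.06],
    [0.55, -0.81, 0.05],
    [0.54, -0.81, 0.05],
    [0.53, -0.82, 0.04],
    [0.52, -0.82, 0.03],
    [0.51, -0.83, 0.02],
    [0.5, -0.84, 0.01],
    [0.49, -0.84, 0.01],
  ],
  twist=[
    [0.02, -0.18, 0.13],
    [0.01, -0.17, 0.12],
    [0.02, -0.18, 0.12],
    [0.02, -0.17, 0.12],
    [0.02, -0.18, 0.13],
    [0.02, -0.18, 0.12],
    [0.02, -0.17, 0.12],
    [0.02, -0.18, 0.12],
  ],
  gripper=[-0.06, -0.06, -0.06, -0.06, -0.06, -0.06, -0.06, -0.06],
)

```text
time: 2.55
tool_pos: [0.4478, -0.0134, 0.3787]
ee_rot: [-3.134, 0.176, -0.022]
wrist_force: [1.0, -0.3, -0.5]
width: 0.0443
finger_force: 0.0
```

>>> play_rows(
  translation=[
    [0.48, -0.85, 0],
    [0.47, -0.86, -0.01],
    [0.46, -0.86, -0.01],
    [0.45, -0.86, -0.02],
    [0.44, -0.88, -0.02],
    [0.42, -0.87, -0.03],
    [0.42, -0.89, -0.04],
    [0, 0, 0],
  ],
  twist=[
    [0.01, -0.17, 0.13],
    [0.02, -0.18, 0.12],
    [0.02, -0.18, 0.12],
    [0.02, -0.17, 0.12],
    [0.02, -0.18, 0.13],
    [0.02, -0.17, 0.12],
    [0.02, -0.18, 0.12],
    [0, 0, 0],
  ],
  gripper=[-0.06, -0.06, -0.06, -0.06, -0.06, -0.06, -0.06, -0.06],
)

```text
time: 3.35
tool_pos: [0.5868, 0.2235, 0.3534]
ee_rot: [-3.141, 0.303, -0.106]
wrist_force: [0.8, 0.6, -1.0]
width: 0.0442
finger_force: 0.0
```

Run:
```python
from h import *
o=robot.get_obs(); print(o["time"],o["tool_pos"],o["ee_rot"],o["width"],o["joint_positions"].round(2))
g,R=tabgrasp(0,.3); print(g-R[:,2]*.29)
rows([(g-R[:,2]*.215,R,None),(g-R[:,2]*.18,R,2)])
```

```text
3.35 [0.58678145 0.22345315 0.35344986] [-3.14073651  0.30320927 -0.10579887] 0.04424079779827673 [0.25 0.37 1.15 0.11 1.91 1.95]
[0.58544711 0.21981768 0.3564541 ]
T [[-0.02, 0.05, 0.91], [-0.02, 0.04, 0.9], [-0.0, 0.0, 0.44], [-0.0, 0.0, 0.44]] 
W [[0.0, 0.02, 0.02], [0.0, 0.01, 0.02], [0.0, 0.0, 0.0], [0.0, 0.0, 0.0]]
```

>>> play_rows(
  translation=[
    [-0.02, 0.05, 0.7],
    [-0.02, 0.04, 0.7],
    [0, 0, 0.3],
    [0, 0, 0],
  ],
  twist=[
    [0, 0.02, 0.02],
    [0, 0.01, 0.02],
    [0, 0, 0],
    [0, 0, 0],
  ],
  gripper=[-0.06, -0.06, -0.06, -0.06],
)

```text
time: 3.75
tool_pos: [0.5627, 0.2182, 0.2901]
ee_rot: [3.139, 0.301, -0.115]
wrist_force: [-0.0, 0.3, -0.7]
width: 0.0442
finger_force: 0.0
```

Run:
```python
from h import *
im=robot.snapshot("side"); cv2.imwrite("pics/s1.png",cv2.resize(im[200:380,190:390,::-1],None,fx=3.3,fy=3.3,interpolation=3))
o=robot.get_obs(); print(o["tool_pos"],o["ee_rot"])
for c in("side","top"):
    if c=="top": robot.snapshot(c)
    print(c,[(np.round(d["centre"],3),round(d["score"],2)) for d in robot.spot_point("leg_tab",c)[:2]])
g,R=tabgrasp(0,.3); print(g,proj("side",[g])[0])
rows([(g-R[:,2]*.18,R,None)])
```

```text
[0.5634047  0.21835835 0.29188608] [ 3.14035796  0.29793795 -0.11445801]
side [(array([0.502, 0.229, 0.084]), 0.7), (array([ 0.429,  0.007, -0.   ]), 0.52)]
top [(array([0.497, 0.229, 0.076]), 0.7)]
[0.50026422 0.22922577 0.07940651] [271.25449458 282.26548729]
T [[0.02, -0.04, 0.55], [0.01, -0.05, 0.55]] 
W [[-0.01, -0.03, -0.02], [-0.01, -0.03, -0.02]]
```

View pics/s1.png

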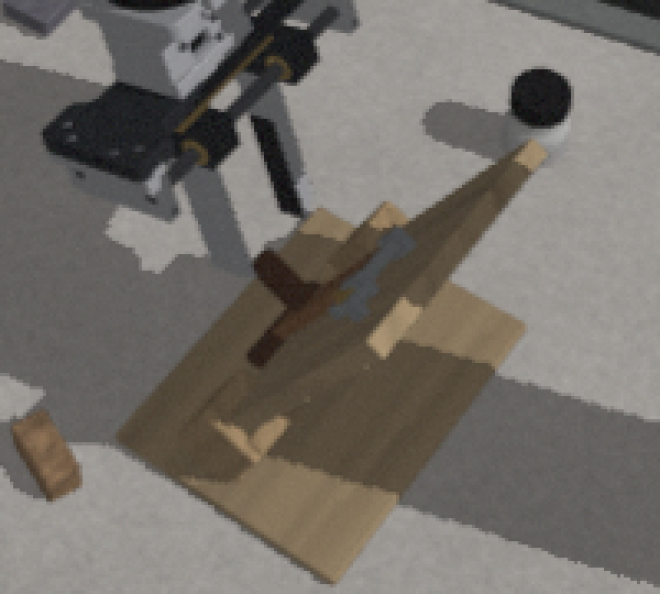

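The crop shows the two fingers, tips at (240,272) and (295,215), on either side of the tab at (275,275) and about 40 mm above it. The descent is aligned.

>>> play_rows(
  translation=[
    [0.02, -0.04, 0.4],
    [0.01, -0.05, 0.4],
    [0, 0, 0.3],
    [0, 0, 0],
    [0, 0, 0],
    [0, 0, 0],
    [0, 0, 0],
  ],
  twist=[
    [0, -0.02, -0.02],
    [0, -0.02, -0.02],
    [0, 0, 0],
    [0, 0, 0],
    [0, 0, 0],
    [0, 0, 0],
    [0, 0, 0],
  ],
  gripper=[-0.06, -0.06, -0.06, -0.06, -1, -1, -1],
)

```text
time: 4.65
tool_pos: [0.5527, 0.2238, 0.2503]
ee_rot: [-3.141, 0.3, -0.11]
wrist_force: [0.1, -0.4, -0.7]
width: 0.0234
finger_force: 0.0
```

Run:
```python
from h import *
o=robot.get_obs(); R=Rot.from_euler('xyz',o["ee_rot"]).as_matrix(); print(o["tool_pos"]+.18*R[:,2],o["width"],o["finger_force"],o["wrist_force"],o["ee_rot"])
w=[]; g0,R0=tabgrasp(0,.3); off=o["tool_pos"]-(g0-R0[:,2]*.18); print(off)
for th in np.arange(.08,.73,.08):
    g,Q=tabgrasp(th,.3-th); w.append((g-Q[:,2]*.18+off,Q,1))
rows(w)
```

```text
[0.49986291 0.22976977 0.07829762] 0.02338160557611753 0.0 [ 0.09099883 -0.40942021 -0.69454746] [-3.14052542  0.29965129 -0.10967503]
[-0.00048008  0.00037679 -0.00109045]
T [[-0.29, -0.0, -0.15], [-0.29, -0.0, -0.15], [-0.29, -0.0, -0.15], [-0.29, -0.0, -0.15], [-0.29, -0.0, -0.15], [-0.28, -0.0, -0.15], [-0.29, -0.0, -0.16], [-0.29, -0.0, -0.15]] 
W [[-0.01, 0.8, 0.0], [-0.0, 0.8, 0.0], [-0.0, 0.8, 0.0], [-0.0, 0.8, 0.0], [-0.0, 0.8, 0.0], [-0.0, 0.8, 0.0], [-0.0, 0.8, 0.0], [-0.0, 0.8, 0.0]]
T [[-0.29, -0.0, -0.15]] 
W [[-0.0, 0.8, 0.0]]
```

>>> play_rows(
  translation=[
    [0, 0, 0],
    [0, 0, 0],
    [0, 0, 0],
  ],
  twist=[
    [0, 0, 0],
    [0, 0, 0],
    [0, 0, 0],
  ],
  gripper=[-1, -1, -1],
)

```text
time: 4.95
tool_pos: [0.5526, 0.2231, 0.2501]
ee_rot: [3.141, 0.3, -0.111]
wrist_force: [-0.3, -3.9, 2.0]
width: 0.0135
finger_force: 30.0
```

>>> play_rows(
  translation=[
    [-0.29, 0, -0.15],
    [-0.29, 0, -0.15],
    [-0.29, 0, -0.15],
    [-0.29, 0, -0.15],
  ],
  twist=[
    [0, 0.8, 0],
    [0, 0.8, 0],
    [0, 0.8, 0],
    [0, 0.8, 0],
  ],
  gripper=[-1, -1, -1, -1],
)

```text
time: 5.35
tool_pos: [0.5114, 0.2276, 0.281]
ee_rot: [3.141, -0.023, -0.111]
wrist_force: [2.4, -3.6, -3.9]
width: 0.014
finger_force: 30.0
```

>>> play_rows(
  translation=[
    [-0.29, 0, -0.15],
    [-0.29, 0, -0.15],
    [-0.29, 0, -0.15],
    [-0.29, 0, -0.15],
    [-0.1, 0, -0.05],
    [0, 0, 0],
  ],
  twist=[
    [0, 0.8, 0],
    [0, 0.8, 0],
    [0, 0.8, 0],
    [0, 0.8, 0],
    [0, 0.3, 0],
    [0, 0, 0],
  ],
  gripper=[-1, -1, -1, -1, -1, -1],
)

```text
time: 5.95
tool_pos: [0.4585, 0.2334, 0.3004]
ee_rot: [3.141, -0.375, -0.109]
wrist_force: [5.3, -4.0, -0.1]
width: 0.0141
finger_force: 30.0
```

Run:
```python
from h import *
o=robot.get_obs(); R=Rot.from_euler('xyz',o["ee_rot"]).as_matrix(); print(o["tool_pos"]+.18*R[:,2],tabgrasp(.67,0)[0],o["width"],o["finger_force"],o["wrist_force"],o["ee_rot"])
im=robot.snapshot("side"); cv2.imwrite("pics/s2.png",cv2.resize(im[190:370,190:390,::-1],None,fx=3.3,fy=3.3,interpolation=3))
for n in("easel_bottom","leg_tab","leg_foot"): print(n,[(np.round(d["centre"],3),round(d["score"],2)) for d in robot.spot_point(n,"side")[:2]])
```

```text
[0.52404975 0.22610523 0.13293413] [0.52350007 0.22665947 0.13363656] 0.01409311497911476 29.999482333660126 [ 5.27732267 -4.04870101 -0.13868214] [ 3.14079762 -0.37532685 -0.10901946]
easel_bottom [(array([0.483, 0.23 , 0.019]), 0.79)]
leg_tab [(array([0.523, 0.228, 0.134]), 0.65), (array([0.483, 0.233, 0.023]), 0.34)]
leg_foot [(array([0.538, 0.225, 0.094]), 0.66)]
```

View pics/s2.png

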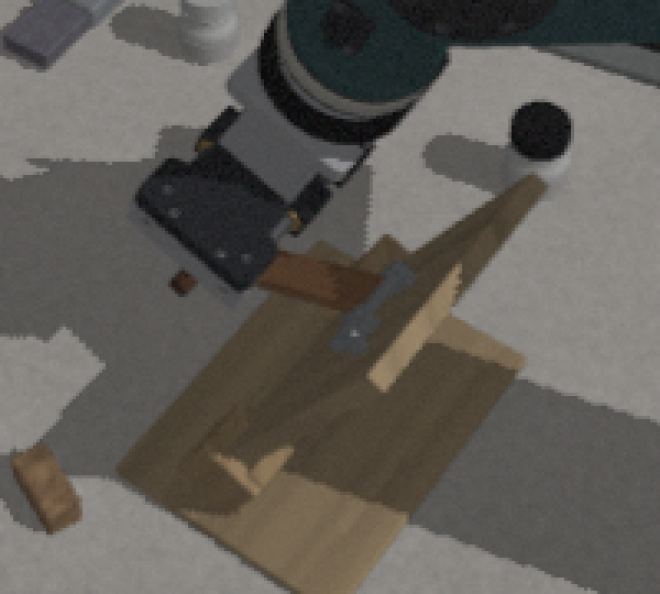

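The leg stands out fully, about 0.67 rad, at (330,280). The board is still seated in its slots. Next I release the tab and retreat upward.

>>> play_rows(
  translation=[
    [0, 0, 0],
    [0, 0, 0],
    [0, 0, 0],
    [0, 0, 0],
    [0, 0, -0.4],
    [0.2, 0, -0.7],
    [0.3, 0, -0.9],
    [0.3, 0, -0.9],
  ],
  twist=[
    [0, 0, 0],
    [0, 0, 0],
    [0, 0, 0],
    [0, 0, 0],
    [0, 0, 0],
    [0, 0, 0],
    [0, 0, 0],
    [0, 0, 0],
  ],
  gripper=[-0.06, -0.06, -0.06, -0.06, -0.06, -0.06, -0.06, 0.0],
)

```text
time: 6.95
tool_pos: [0.4458, 0.2354, 0.419]
ee_rot: [3.141, -0.366, -0.109]
wrist_force: [1.3, 0.4, 0.5]
width: 0.0468
finger_force: 0.0
```

```bash
cat >> h.py <<'E'
def top(h,b=B0,yaw=YAW,L=L0):
    A=board(0,yaw,L); return b+A@[0,0,h], np.c_[A[:,1],A[:,0],-A[:,2]]
E
python3 - <<'E'
from h import *
o=robot.get_obs(); print(o["tool_pos"],o["joint_positions"].round(2),o["width"],o["wrist_force"])
for c in("side","top"):
    im=robot.snapshot(c)
    for n in("easel_bottom","easel_mid","leg_tab","leg_foot"): print(c,n,[(np.round(d["centre"],3),round(d["score"],2)) for d in robot.spot_point(n,c)[:1]])
for th in (.67,.75): print(th,tabgrasp(th,0,.026)[0])
p,R=top(.188+.18+.085); print(p)
rows([(p+[.07,0,.04],R,None),(p,R,None)])
E
```

```text
[0.4457802  0.23538743 0.41902073] [ 0.43 -0.12  1.56 -0.19  1.38  2.12] 0.046814359481787984 [1.28270875 0.35288872 0.47405587]
side easel_bottom [(array([0.484, 0.233, 0.021]), 0.82)]
side easel_mid []
side leg_tab [(array([0.524, 0.231, 0.139]), 0.59)]
side leg_foot [(array([0.438, 0.234, 0.111]), 0.54)]
top easel_bottom [(array([0.483, 0.233, 0.02 ]), 0.55)]
top easel_mid [(array([0.439, 0.234, 0.11 ]), 0.97)]
top leg_tab [(array([0.521, 0.226, 0.139]), 0.73)]
top leg_foot [(array([0.545, 0.225, 0.106]), 0.69)]
0.67 [0.52233668 0.22678796 0.13087431]
0.75 [0.52278827 0.22673809 0.13796889]
[0.26833284 0.25484163 0.4168449 ]
T [[-0.14, -0.01, -0.12], [-0.13, -0.03, -0.12], [-0.13, -0.03, -0.12], [-0.13, -0.05, -0.12], [-0.12, -0.06, -0.13], [-0.11, -0.07, -0.12], [-0.11, -0.08, -0.13], [-0.09, -0.09, -0.12]] 
W [[-0.07, 0.07, -0.98], [-0.06, 0.06, -0.98], [-0.07, 0.07, -0.98], [-0.06, 0.07, -0.98], [-0.07, 0.06, -0.98], [-0.06, 0.07, -0.98], [-0.07, 0.07, -0.98], [-0.06, 0.06, -0.98]]
T [[-0.09, -0.1, -0.13], [-0.07, -0.1, -0.13], [-0.06, -0.11, -0.13], [-0.06, -0.12, -0.14], [-0.04, -0.11, -0.13], [-0.02, -0.12, -0.13], [-0.02, -0.13, -0.14], [0.0, -0.12, -0.13]] 
W [[-0.07, 0.07, -0.98], [-0.06, 0.06, -0.98], [-0.07, 0.07, -0.98], [-0.06, 0.07, -0.98], [-0.07, 0.06, -0.98], [-0.06, 0.07, -0.98], [-0.07, 0.07, -0.98], [-0.06, 0.06, -0.98]]
T [[-0.06, -0.67, 0.01], [-0.07, -0.67, 0.02], [-0.06, -0.66, 0.01]] 
W [[-0.0, 0.0, 0.0], [-0.0, 0.0, 0.0], [-0.0, 0.0, 0.0]]
```

>>> play_rows(
  translation=[
    [-0.14, -0.01, -0.12],
    [-0.13, -0.03, -0.12],
    [-0.13, -0.03, -0.12],
    [-0.13, -0.05, -0.12],
    [-0.12, -0.06, -0.13],
    [-0.11, -0.07, -0.12],
    [-0.11, -0.08, -0.13],
    [-0.09, -0.09, -0.12],
  ],
  twist=[
    [-0.07, 0.07, -0.98],
    [-0.06, 0.06, -0.98],
    [-0.07, 0.07, -0.98],
    [-0.06, 0.07, -0.98],
    [-0.07, 0.06, -0.98],
    [-0.06, 0.07, -0.98],
    [-0.07, 0.07, -0.98],
    [-0.06, 0.06, -0.98],
  ],
  gripper=[0.0, 0.0, 0.0, 0.0, 0.0, 0.0, 0.0, 0.0],
)

```text
time: 8.25
tool_pos: [0.3921, 0.2451, 0.4377]
ee_rot: [2.805, -0.283, 0.722]
wrist_force: [0.2, 0.2, -0.0]
width: 0.0471
finger_force: 0.0
```

>>> play_rows(
  translation=[
    [-0.09, -0.1, -0.13],
    [-0.07, -0.1, -0.13],
    [-0.06, -0.11, -0.13],
    [-0.06, -0.12, -0.14],
    [-0.04, -0.11, -0.13],
    [-0.02, -0.12, -0.13],
    [-0.02, -0.13, -0.14],
    [0.0, -0.12, -0.13],
  ],
  twist=[
    [-0.07, 0.07, -0.98],
    [-0.06, 0.06, -0.98],
    [-0.07, 0.07, -0.98],
    [-0.06, 0.07, -0.98],
    [-0.07, 0.06, -0.98],
    [-0.06, 0.07, -0.98],
    [-0.07, 0.07, -0.98],
    [-0.06, 0.06, -0.98],
  ],
  gripper=[0.0, 0.0, 0.0, 0.0, 0.0, 0.0, 0.0, 0.0],
)

```text
time: 9.05
tool_pos: [0.3379, 0.2547, 0.4575]
ee_rot: [2.64, 0.001, 1.465]
wrist_force: [-0.3, 0.3, -0.5]
width: 0.0469
finger_force: 0.0
```

>>> play_rows(
  translation=[
    [-0.06, -0.67, 0.01],
    [-0.07, -0.67, 0.02],
    [-0.06, -0.66, 0.01],
    [0, 0, 0],
    [0, 0, 0],
  ],
  twist=[
    [0, 0, 0],
    [0, 0, 0],
    [0, 0, 0],
    [0, 0, 0],
    [0, 0, 0],
  ],
  gripper=[0.0, 0.0, 0.0, 0.0, 0.0],
)

```text
time: 9.55
tool_pos: [0.2685, 0.2549, 0.4181]
ee_rot: [2.639, -0.001, 1.462]
wrist_force: [-0.1, -0.7, -0.7]
width: 0.0467
finger_force: 0.0
```

Run:
```python
from h import *
o=robot.get_obs(); print(o["tool_pos"],o["ee_rot"],o["joint_positions"].round(2),o["width"])
print(top(.453))
p,R=top(.188+.18); rows([(p-R[:,2]*.03,R,None),(p,R,2)])
A=board(0,YAW,L0); print("cornerproj",proj("side",B0+np.array([[.006,.075,.2],[.006,-.075,.2]])@A.T))
im=robot.snapshot("side"); cv2.imwrite("pics/s3.png",cv2.resize(im[170:350,220:420,::-1],None,fx=3.3,fy=3.3,interpolation=3))
```

```text
[0.26850373 0.25489176 0.41805949] [ 2.63862974e+00 -9.88306032e-04  1.46212346e+00] [ 0.76 -0.43  1.82 -0.38  1.42  0.86] 0.04670811794050654
(array([0.26833284, 0.25484163, 0.4168449 ]), array([[ 0.1097783 ,  0.87227854,  0.47652794],
       [ 0.9939561 , -0.09633952, -0.05263052],
       [ 0.        ,  0.47942554, -0.87758256]]))
T [[-0.0, -0.01, 0.7], [-0.0, -0.01, 0.7], [-0.0, -0.0, 0.37], [-0.0, -0.0, 0.38]] 
W [[0.01, -0.01, 0.0], [0.02, -0.01, 0.01], [-0.0, 0.0, -0.0], [-0.0, 0.0, -0.0]]
cornerproj [[299.51059069 302.89820325]
 [349.71976581 240.70044522]]
```

View pics/s3.png

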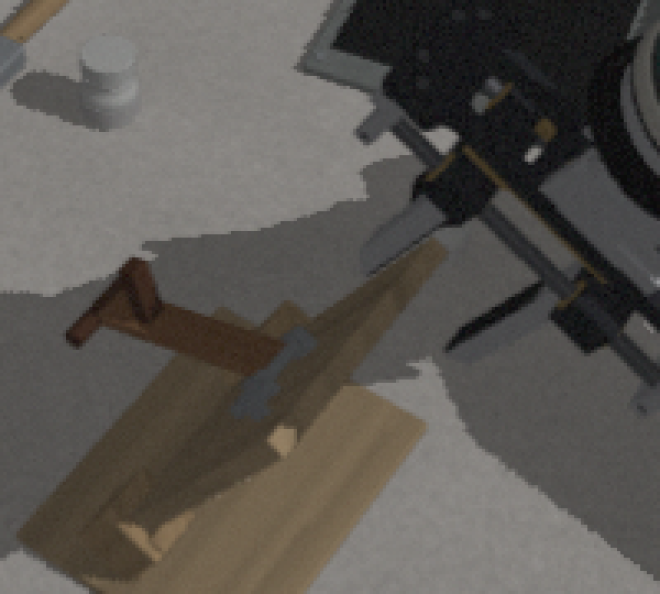

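The leg is fully open, with its foot at (75,335). The fingers, tips at (370,270) and (450,350), sit above the board's top edge and straddle it. I descend and close.

>>> play_rows(
  translation=[
    [0, -0.01, 0.7],
    [0, -0.01, 0.7],
    [0, 0, 0.37],
    [0, 0, 0.38],
    [0, 0, 0],
    [0, 0, 0],
    [0, 0, 0],
    [0, 0, 0],
  ],
  twist=[
    [0.01, -0.01, 0],
    [0.02, -0.01, 0],
    [0, 0, 0],
    [0, 0, 0],
    [0, 0, 0],
    [0, 0, 0],
    [0, 0, 0],
    [0, 0, 0],
  ],
  gripper=[0, 0, 0, 0, 0, -1, -1, -1],
)

```text
time: 10.4
tool_pos: [0.309, 0.2506, 0.3437]
ee_rot: [2.64, -0.001, 1.46]
wrist_force: [-0.1, -0.1, 0.1]
width: 0.0263
finger_force: 0.0
```

>>> play_rows(
  translation=[
    [0, 0, 0],
    [0, 0, 0],
    [0, 0, 0],
    [0, 0, 0],
  ],
  twist=[
    [0, 0, 0],
    [0, 0, 0],
    [0, 0, 0],
    [0, 0, 0],
  ],
  gripper=[-1, -1, -1, -1],
)

```text
time: 10.8
tool_pos: [0.3087, 0.2505, 0.3429]
ee_rot: [2.642, -0.001, 1.46]
wrist_force: [-2.5, 0.3, 2.8]
width: 0.0115
finger_force: 30.0
```

>>> play_rows(
  translation=[
    [0, 0, -0.15],
    [0, 0, -0.3],
    [0, 0, -0.4],
    [0, 0, -0.4],
    [0, 0, -0.4],
    [0, 0, -0.4],
    [0, 0, -0.2],
    [0, 0, 0],
  ],
  twist=[
    [0, 0, 0],
    [0, 0, 0],
    [0, 0, 0],
    [0, 0, 0],
    [0, 0, 0],
    [0, 0, 0],
    [0, 0, 0],
    [0, 0, 0],
  ],
  gripper=[-1, -1, -1, -1, -1, -1, -1, -1],
)

```text
time: 11.6
tool_pos: [0.2655, 0.2553, 0.4223]
ee_rot: [2.642, -0.001, 1.461]
wrist_force: [-0.0, 0.7, -3.9]
width: 0.0119
finger_force: 30.0
```

```bash
cat >> h.py <<'E'
MAT=np.array([.481,-.230,.010]); MY=.075
def place(dz,dx=-.05): return MAT+Rz(MY)@[dx,0,0]+[0,0,.0025+dz]
E
python3 - <<'E'
from h import *
o=robot.get_obs(); print(o["tool_pos"],o["ee_rot"],o["width"],o["wrist_force"],o["joint_positions"].round(2))
f=lambda b,y,L,n=None:(*top(.368,np.array(b),y,L),n)
w=[f([.46,.2,.15],-.11,.3,7),f([.43,.0,.16],0,-.1,9),f(place(.12),MY,-.4,11),f(place(.03),MY,-.4,5)]
for q in w: print(q[0])
rows(w)
robot.snapshot("top");robot.snapshot("side")
A=board(0,YAW,L0);b=o["tool_pos"]-.368*A[:,2]; print("pred bottom",b, "mid",b+.1*A[:,2])
for c in("side","top"):
    for n in("easel_bottom","easel_mid","leg_foot"): print(c,n,[(np.round(d["centre"],3),round(d["score"],2)) for d in robot.spot_point(n,c)[:1]])
E
```

```text
[0.26547179 0.25530465 0.4222507 ] [ 2.64194691e+00 -6.65897834e-04  1.46103221e+00] 0.011901488312729191 [-0.01496468  0.68871194 -3.92825457] [ 0.76 -0.43  1.81 -0.38  1.43  0.86]
[0.35190585 0.21193855 0.50156383]
[0.4667387  0.         0.52616153]
[ 0.57404365 -0.22300861  0.47145045]
[ 0.57404365 -0.22300861  0.38145045]
T [[-0.12, 0.42, -0.09], [-0.12, 0.42, -0.11], [-0.12, 0.41, -0.12], [-0.12, 0.41, -0.13], [-0.12, 0.41, -0.14], [-0.12, 0.4, -0.15], [-0.12, 0.4, -0.16], [-0.55, 0.38, 0.05]] 
W [[0.29, -0.0, -0.0], [0.28, -0.0, -0.0], [0.29, -0.0, -0.0], [0.28, -0.0, -0.0], [0.29, -0.01, -0.0], [0.28, 0.0, -0.0], [0.29, 0.0, -0.0], [0.44, 0.01, -0.12]]
T [[-0.55, 0.38, 0.03], [-0.56, 0.38, 0.01], [-0.57, 0.36, -0.01], [-0.57, 0.36, -0.02], [-0.57, 0.36, -0.04], [-0.58, 0.34, -0.05], [-0.58, 0.33, -0.07], [-0.58, 0.32, -0.09]] 
W [[0.45, 0.02, -0.13], [0.44, 0.01, -0.12], [0.44, 0.01, -0.12], [0.45, 0.01, -0.12], [0.44, 0.02, -0.13], [0.45, 0.01, -0.12], [0.44, 0.01, -0.12], [0.44, 0.01, -0.12]]
T [[-0.51, 0.26, 0.1], [-0.51, 0.25, 0.09], [-0.51, 0.25, 0.09], [-0.51, 0.26, 0.08
[... 305 characters left out ...]
0.05], [-0.52, 0.24, 0.04], [-0.0, 0.17, 0.41], [-0.0, 0.18, 0.42], [-0.0, 0.17, 0.41], [-0.0, 0.18, 0.42], [-0.0, 0.17, 0.41]] 
W [[0.28, -0.02, -0.07], [0.27, -0.02, -0.07], [0.27, -0.01, -0.06], [0.0, -0.0, -0.0], [0.0, -0.0, -0.0], [0.0, -0.0, -0.0], [0.0, -0.0, -0.0], [0.0, -0.0, -0.0]]
pred bottom [0.44083407 0.23593662 0.09930032] mid [0.39318128 0.24119967 0.18705857]
side easel_bottom [(array([0.438, 0.238, 0.095]), 0.87)]
side easel_mid [(array([0.391, 0.236, 0.188]), 0.71)]
side leg_foot [(array([0.502, 0.226, 0.178]), 0.56)]
top easel_bottom [(array([0.44 , 0.239, 0.1  ]), 0.8)]
top easel_mid [(array([0.393, 0.24 , 0.188]), 0.7)]
top leg_foot [(array([0.498, 0.229, 0.182]), 0.6)]
```

>>> play_rows(
  translation=[
    [-0.12, 0.42, -0.09],
    [-0.12, 0.42, -0.11],
    [-0.12, 0.41, -0.12],
    [-0.12, 0.41, -0.13],
    [-0.12, 0.41, -0.14],
    [-0.12, 0.4, -0.15],
    [-0.12, 0.4, -0.16],
    [-0.55, 0.38, 0.05],
  ],
  twist=[
    [0.29, 0, 0],
    [0.28, 0, 0],
    [0.29, 0, 0],
    [0.28, 0, 0],
    [0.29, -0.01, 0],
    [0.28, 0, 0],
    [0.29, 0, 0],
    [0.44, 0.01, -0.12],
  ],
  gripper=[-1, -1, -1, -1, -1, -1, -1, -1],
)

```text
time: 12.8
tool_pos: [0.3659, 0.1886, 0.5046]
ee_rot: [2.885, 0.002, 1.474]
wrist_force: [-0.4, 0.0, -4.7]
width: 0.0119
finger_force: 30.0
```

>>> play_rows(
  translation=[
    [-0.55, 0.38, 0.03],
    [-0.56, 0.38, 0.01],
    [-0.57, 0.36, -0.01],
    [-0.57, 0.36, -0.02],
    [-0.57, 0.36, -0.04],
    [-0.58, 0.34, -0.05],
    [-0.58, 0.33, -0.07],
    [-0.58, 0.32, -0.09],
  ],
  twist=[
    [0.45, 0.02, -0.13],
    [0.44, 0.01, -0.12],
    [0.44, 0.01, -0.12],
    [0.45, 0.01, -0.12],
    [0.44, 0.02, -0.13],
    [0.45, 0.01, -0.12],
    [0.44, 0.01, -0.12],
    [0.44, 0.01, -0.12],
  ],
  gripper=[-1, -1, -1, -1, -1, -1, -1, -1],
)

```text
time: 13.6
tool_pos: [0.4679, -0.0017, 0.5258]
ee_rot: [-3.042, 0.003, 1.569]
wrist_force: [0.4, 0.3, -3.3]
width: 0.0117
finger_force: 30.0
```

>>> play_rows(
  translation=[
    [-0.51, 0.26, 0.1],
    [-0.51, 0.25, 0.09],
    [-0.51, 0.25, 0.09],
    [-0.51, 0.26, 0.08],
    [-0.51, 0.25, 0.08],
    [-0.52, 0.25, 0.07],
    [-0.51, 0.25, 0.06],
    [-0.52, 0.24, 0.06],
  ],
  twist=[
    [0.27, -0.02, -0.07],
    [0.28, -0.01, -0.06],
    [0.27, -0.02, -0.07],
    [0.27, -0.02, -0.07],
    [0.27, -0.01, -0.06],
    [0.28, -0.02, -0.07],
    [0.27, -0.02, -0.07],
    [0.27, -0.01, -0.06],
  ],
  gripper=[-1, -1, -1, -1, -1, -1, -1, -1],
)

```text
time: 14.4
tool_pos: [0.5458, -0.164, 0.4856]
ee_rot: [-2.824, 0.005, 1.624]
wrist_force: [-0.4, -0.5, -3.3]
width: 0.012
finger_force: 30.0
```

>>> play_rows(
  translation=[
    [-0.52, 0.25, 0.05],
    [-0.4, 0.24, 0.05],
    [-0.3, 0.2, 0.04],
    [0, 0, 0],
    [0, 0, 0],
  ],
  twist=[
    [0.28, -0.02, -0.07],
    [0.27, -0.02, -0.07],
    [0.27, -0.01, -0.06],
    [0, 0, 0],
    [0, 0, 0],
  ],
  gripper=[-1, -1, -1, -1, -1],
)

```text
time: 14.9
tool_pos: [0.5722, -0.2101, 0.4711]
ee_rot: [-2.742, 0.001, 1.644]
wrist_force: [0.3, 0.2, -3.9]
width: 0.0115
finger_force: 30.0
```

Run:
```python
from h import *
o=robot.get_obs(); print(o["tool_pos"],o["ee_rot"],o["width"],o["wrist_force"],o["joint_positions"].round(2))
R=Rot.from_euler('xyz',o["ee_rot"]).as_matrix(); b=o["tool_pos"]+.368*R[:,2]; print("pred bottom",b,"mid",b-.1*R[:,2],"foot",b-.012*R[:,2])
f=lambda b,y,L,n=None:(*top(.368,np.array(b),y,L),n)
rows([f(place(.035),MY,-.4,5)])
for c in("side","top"):
    im=robot.snapshot(c)
    for n in("easel_bottom","easel_mid","leg_foot"): print(c,n,[(np.round(d["centre"],3),round(d["score"],2)) for d in robot.spot_point(n,c)[:1]])
    if c=="side": cv2.imwrite("pics/s4.png",cv2.resize(im[60:260,270:490,::-1],None,fx=3,fy=3,interpolation=3))
```

```text
[ 0.57222833 -0.21012461  0.47107574] [-2.74192321e+00  1.06473061e-03  1.64415088e+00] 0.011466077774851972 [ 0.33966832  0.16417289 -3.91584297] [-0.4   0.35  0.95 -0.22  2.19 -0.57]
pred bottom [ 0.42944596 -0.22097909  0.13207814] mid [ 0.46824552 -0.2180295   0.22419705] foot [ 0.43410191 -0.22062514  0.14313241]
T [[-0.06, 0.17, 0.39], [-0.07, 0.17, 0.39], [-0.06, 0.17, 0.38], [-0.07, 0.16, 0.39], [-0.06, 0.17, 0.39]] 
W [[0.0, 0.0, -0.0], [0.0, 0.0, -0.01], [0.0, 0.0, -0.0], [0.0, 0.0, -0.01], [0.0, 0.0, 0.0]]
side easel_bottom [(array([ 0.426, -0.22 ,  0.132]), 0.81)]
side easel_mid [(array([ 0.471, -0.22 ,  0.227]), 0.74)]
side leg_foot [(array([ 0.528, -0.215,  0.134]), 0.52)]
top easel_bottom []
top easel_mid [(array([0.673, 0.005, 0.002]), 0.17)]
top leg_foot [(array([ 0.532, -0.214,  0.137]), 0.53)]
```

View pics/s4.png

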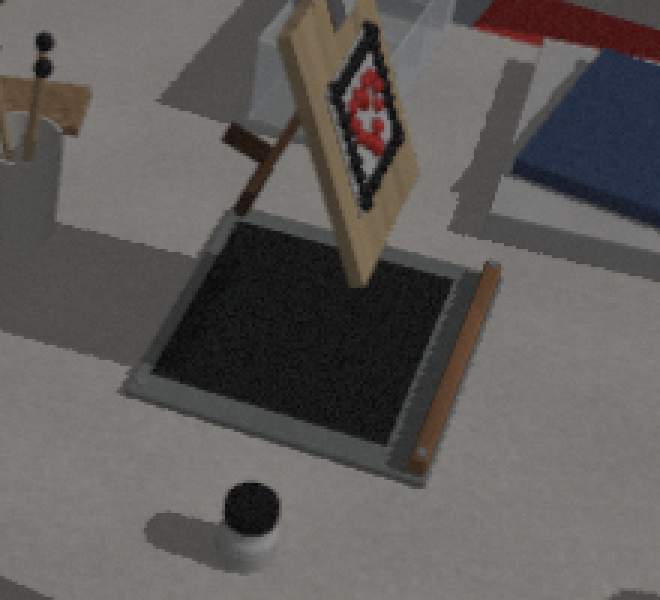

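The board hangs over the mat with its picture facing the rail, which runs from (490,265) to (420,470), and its leg open on the far side. Now I lower it.

>>> play_rows(
  translation=[
    [-0.06, 0.17, 0.39],
    [-0.07, 0.17, 0.39],
    [-0.06, 0.17, 0.38],
    [-0.07, 0.16, 0.39],
    [-0.06, 0.17, 0.39],
    [0, 0, 0],
    [0, 0, 0],
  ],
  twist=[
    [0, 0, 0],
    [0, 0, -0.01],
    [0, 0, 0],
    [0, 0, -0.01],
    [0, 0, 0],
    [0, 0, 0],
    [0, 0, 0],
  ],
  gripper=[-1, -1, -1, -1, -1, -1, -1],
)

```text
time: 16.0
tool_pos: [0.5734, -0.2225, 0.3873]
ee_rot: [-2.741, -0.0, 1.646]
wrist_force: [0.1, 0.4, -2.4]
width: 0.0118
finger_force: 30.0
```

Run:
```python
from h import *
o=robot.get_obs(); print(o["tool_pos"],o["ee_rot"],o["wrist_force"])
R=Rot.from_euler('xyz',o["ee_rot"]).as_matrix(); b=o["tool_pos"]+.368*R[:,2]; print("pred bottom",b,place(.035))
f=lambda b,y,L,n=None:(*top(.368,np.array(b),y,L),n)
rows([f(place(.006),MY,-.4,4)])
for c in("side","top"):
    im=robot.snapshot(c)
    for n in("easel_bottom","easel_mid","leg_foot"): print(c,n,[(np.round(d["centre"],3),round(d["score"],2)) for d in robot.spot_point(n,c)[:1]])
```

```text
[ 0.57338196 -0.22250588  0.38725888] [-2.74079915e+00 -1.94335494e-04  1.64624347e+00] [ 0.12832836  0.37366726 -2.39132323]
pred bottom [ 0.43021057 -0.23326226  0.04842226] [ 0.43114056 -0.23374649  0.0475    ]
T [[-0.0, 0.08, 0.17], [-0.01, 0.07, 0.17], [-0.0, 0.08, 0.17], [-0.0, 0.07, 0.17]] 
W [[-0.0, -0.0, 0.0], [-0.0, -0.0, 0.0], [-0.01, -0.0, 0.0], [0.0, -0.0, 0.0]]
side easel_bottom [(array([ 0.431, -0.23 ,  0.047]), 0.55)]
side easel_mid [(array([ 0.47 , -0.236,  0.142]), 0.93)]
side leg_foot [(array([ 0.53 , -0.227,  0.05 ]), 0.59)]
top easel_bottom []
top easel_mid []
top leg_foot [(array([ 0.534, -0.224,  0.054]), 0.45)]
```

Lower to about 6 mm, then creep down in 1 mm rows until the wrist force shows contact. Straight down in tool axes is about (0, 0.39, 0.92).

>>> play_rows(
  translation=[
    [0, 0.08, 0.17],
    [0, 0.08, 0.17],
    [0, 0.08, 0.17],
    [0, 0.07, 0.17],
    [0, 0, 0],
    [0, 0, 0],
  ],
  twist=[
    [0, 0, 0],
    [0, 0, 0],
    [0, 0, 0],
    [0, 0, 0],
    [0, 0, 0],
    [0, 0, 0],
  ],
  gripper=[-1, -1, -1, -1, -1, -1],
)

```text
time: 17.0
tool_pos: [0.5742, -0.2226, 0.3567]
ee_rot: [-2.74, -0.0, 1.646]
wrist_force: [0.9, 0.1, -3.1]
width: 0.0119
finger_force: 30.0
```

>>> play_rows(
  translation=[
    [0, 0.01, 0.023],
    [0, 0.01, 0.023],
    [0, 0.01, 0.023],
    [0, 0, 0],
  ],
  twist=[
    [0, 0, 0],
    [0, 0, 0],
    [0, 0, 0],
    [0, 0, 0],
  ],
  gripper=[-1, -1, -1, -1],
)

```text
time: 17.4
tool_pos: [0.5743, -0.2225, 0.3542]
ee_rot: [-2.741, 0.0, 1.646]
wrist_force: [-0.5, -0.2, -3.3]
width: 0.0118
finger_force: 30.0
```

>>> play_rows(
  translation=[
    [0, 0.01, 0.023],
    [0, 0.01, 0.023],
    [0, 0, 0],
  ],
  twist=[
    [0, 0, 0],
    [0, 0, 0],
    [0, 0, 0],
  ],
  gripper=[-1, -1, -1],
)

```text
time: 17.7
tool_pos: [0.5743, -0.2225, 0.3519]
ee_rot: [-2.741, -0.0, 1.646]
wrist_force: [-0.2, 0.4, -3.2]
width: 0.0117
finger_force: 30.0
```

>>> play_rows(
  translation=[
    [0, 0.01, 0.023],
    [0, 0, 0],
  ],
  twist=[
    [0, 0, 0],
    [0, 0, 0],
  ],
  gripper=[-1, -1],
)

```text
time: 17.9
tool_pos: [0.5743, -0.2226, 0.351]
ee_rot: [-2.741, -0.0, 1.646]
wrist_force: [-0.4, -1.0, -4.6]
width: 0.0114
finger_force: 30.0
```

>>> play_rows(
  translation=[
    [0, 0.01, 0.023],
    [0, 0, 0],
  ],
  twist=[
    [0, 0, 0],
    [0, 0, 0],
  ],
  gripper=[-1, -1],
)

```text
time: 18.1
tool_pos: [0.5743, -0.2225, 0.3506]
ee_rot: [-2.742, 0.0, 1.646]
wrist_force: [0.2, 0.2, -1.7]
width: 0.0115
finger_force: 30.0
```

>>> play_rows(
  translation=[
    [0, 0.01, 0.023],
    [0, 0, 0],
  ],
  twist=[
    [0, 0, 0],
    [0, 0, 0],
  ],
  gripper=[-1, -1],
)

```text
time: 18.3
tool_pos: [0.5742, -0.2226, 0.3505]
ee_rot: [-2.742, 0.001, 1.646]
wrist_force: [-0.9, 0.2, 2.9]
width: 0.0118
finger_force: 30.0
```

Run:
```python
from h import *
o=robot.get_obs(); print(o["tool_pos"],o["wrist_force"],o["wrist_torque"])
R=Rot.from_euler('xyz',o["ee_rot"]).as_matrix(); b=o["tool_pos"]+.368*R[:,2]; print("pred bottom",b,place(0))
for c in("side","top"):
    im=robot.snapshot(c)
    for n in("easel_bottom","easel_mid","leg_foot"): print(c,n,[(np.round(d["centre"],3),round(d["score"],2)) for d in robot.spot_point(n,c)[:1]])
```

```text
[ 0.57417098 -0.22258047  0.35053093] [-0.85215327  0.21742673  2.8833638 ] [ 0.02083499  0.05170205 -0.02838836]
pred bottom [ 0.43138599 -0.23365869  0.01154167] [ 0.43114056 -0.23374649  0.0125    ]
side easel_bottom [(array([ 0.431, -0.228,  0.006]), 0.64)]
side easel_mid [(array([ 0.473, -0.233,  0.105]), 0.72)]
side leg_foot [(array([ 0.535, -0.226,  0.014]), 0.72)]
top easel_bottom []
top easel_mid []
top leg_foot [(array([ 0.536, -0.225,  0.018]), 0.38)]
```

Contact: the wrist force changed sign with the board at the expected height. I release, then withdraw along the fingers.

>>> play_rows(
  translation=[
    [0, 0, 0],
    [0, 0, 0],
    [0, 0, 0],
    [0, 0, 0],
    [0, 0, 0],
    [0, 0, 0],
  ],
  twist=[
    [0, 0, 0],
    [0, 0, 0],
    [0, 0, 0],
    [0, 0, 0],
    [0, 0, 0],
    [0, 0, 0],
  ],
  gripper=[-0.6, -0.3, -0.1, 0.1, 0.1, 0.1],
)

```text
time: 19.3
tool_pos: [0.5744, -0.2225, 0.349]
ee_rot: [-2.741, -0.0, 1.646]
wrist_force: [-0.6, 0.1, -0.4]
width: 0.0514
finger_force: 0.0
```

>>> play_rows(
  translation=[
    [0, 0, -0.15],
    [0, 0, -0.3],
    [0, 0, -0.4],
    [0, 0, -0.6],
    [0, 0, -0.8],
    [0, 0, -0.8],
    [0, 0, 0],
  ],
  twist=[
    [0, 0, 0],
    [0, 0, 0],
    [0, 0, 0],
    [0, 0, 0],
    [0, 0, 0],
    [0, 0, 0],
    [0, 0, 0],
  ],
  gripper=[0.1, 0.1, 0.1, 0.1, 0.1, 0.1, 0.1],
)

```text
time: 20.0
tool_pos: [0.6223, -0.2185, 0.4669]
ee_rot: [-2.75, 0.004, 1.647]
wrist_force: [0.2, 0.2, 0.2]
width: 0.0517
finger_force: 0.0
```

Run:
```python
from h import *
o=robot.get_obs(); print(o["tool_pos"],o["wrist_force"],o["width"])
for c in("side","top"):
    im=robot.snapshot(c)
    for n in("easel_bottom","easel_mid","leg_foot"): print(c,n,[(np.round(d["centre"],3),round(d["score"],2)) for d in robot.spot_point(n,c)[:1]])
    if c=="side": cv2.imwrite("pics/s5.png",cv2.resize(im[80:260,270:470,::-1],None,fx=3.3,fy=3.3,interpolation=3))
```

```text
[ 0.6222579  -0.21851801  0.46693004] [0.18695127 0.2024289  0.17293102] 0.051685139228712394
side easel_bottom [(array([ 0.431, -0.234,  0.009]), 0.6)]
side easel_mid [(array([ 0.472, -0.234,  0.104]), 0.6)]
side leg_foot [(array([ 0.534, -0.228,  0.014]), 0.77)]
top easel_bottom []
top easel_mid []
top leg_foot []
```

View pics/s5.png

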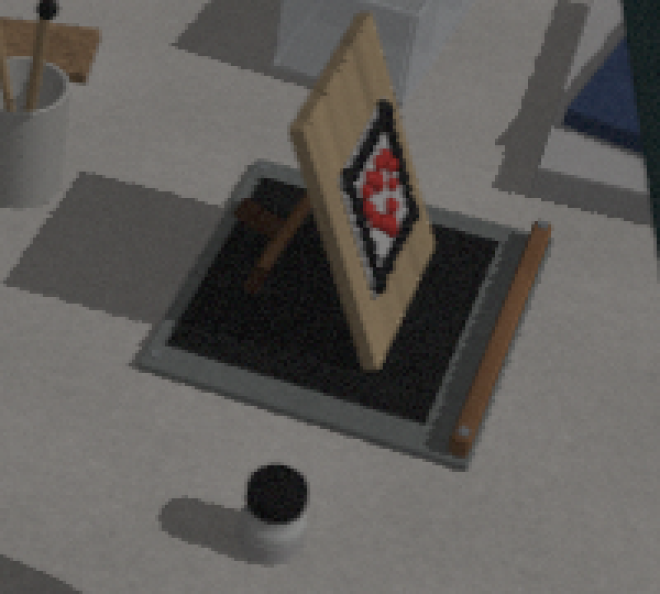

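The board stands alone on the mat, with its bottom edge running from (375,370) to (433,240) and its foot at (255,285), picture towards the rail. I check its squareness numerically.

Run:
```python
from h import *
from scipy.optimize import least_squares
loc=np.array([[-.006,.075,0],[-.006,-.075,0],[-.006,.075,.2],[-.006,-.075,.2]])
ob=np.array([(381,367),(435,243),(302,133),(372,15)])/3.3+[270,80]
f=lambda q:(proj("side",q[:3]+loc@board(0,q[3],q[4]).T)-ob).ravel()
s=least_squares(f,[*place(0),MY,-.4]); print(s.x.round(4),s.fun.round(1))
q=np.r_[place(0),MY,-.4]; print(((proj("side",q[:3]+loc@board(0,q[3],q[4]).T)-[270,80])*3.3).round())
# rail/mat in side view for yaw
m=unproj("side",np.array([(428,422),(500,241)])/3.3+[270,80],.010);print("mat edge",m,np.arctan2(-(m[0]-m[1])[0],(m[0]-m[1])[1]))
```

```text
[ 0.4363 -0.2579 -0.0074  0.0752 -0.4106] [-0.3  0.1  0.3  0.3  0.5 -0.6 -0.6  0.3]
[[379. 371.]
 [436. 244.]
 [303. 128.]
 [372.  10.]]
mat edge [[ 0.3738215  -0.13360037  0.01      ]
 [ 0.39145294 -0.34215092  0.01      ]] 0.08434218068557903
```

```bash
python3 -c "
from bench import robot
print(robot.close_job())"
```

```text
the job is handed in; nothing more can be done
None
```

The job is handed in: the leg is locked open and the board stands by itself on the mat, picture facing the rail to within about 0.01 rad by my camera measurement, at about 20 s of the 54 s allowed.

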